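# Hang the staining rack to drain and hold the loupe in focus over the slide

### The arm

A 7-joint arm with a two-finger parallel gripper is mounted at the origin on the work surface. World frame = base frame: x ahead of the robot, y to its left, z up, the work surface at z = 0. Lengths are in m, angles in rad, forces in N, time in s.
With the tool pointing down it reaches from about 0.35 to 0.9 m from the base axis. Payload 8.1 kg.
Tool frame: the origin (TCP) lies at the centre of the arm's flange, where the gripper is bolted on; the fingertips stand 178 mm ahead of it and the grasp point (between the pads) lies 159 mm ahead of it; z points along the fingers, y is the direction in which the jaws open and shut (so a half turn about z gives the same grasp; the last joint's range is limited). The gripper opens to 92 mm and grips with 3 to 60 N. Pads are 19 mm wide; open, the fingers measure 130 mm over their backs; the gripper's body (75 mm by 190 mm) begins 47 mm behind the grasp point.
Start: joints at [1.04, 0.434, 0.025, 1.573, -0.012, 1.134, -0.075], TCP at [0.259, -0.569, 0.405] pointing down, gripper open.
Joint ranges: [-2.62, 2.62], [-0.44, 2.09], [-1.27, 1.32], [0.08, 2.57], [-1.32, 4.46], [0.12, 2], [-2.74, 2.74]. Speed limits (rad/s): [2.22, 2.22, 3.01, 3.01, 3.14, 3.14, 3.14].

### API

Orientations are given as a rotation vector (axis times angle).
In Python, from cell import arm, get_image, camera_model gives the robot as it stands. The module is installed in compiled form; this text tells all that it offers.
- The arm moves only by the shell command python3 -m pendant 'ROWS' [FORCE]. ROWS is JSON, a list that holds one entry, the list of rows, each a list of 7 numbers: the shift along the tool's x, y, z in mm, then the turn, a rotation vector about the tool's x, y, z in rad, then the closure, from -1 (fully open) to 1 (shut). In form: [[[x, y, z, rx, ry, rz, hand], ...]]. A call has 1 to 20 rows; each row is the pose to reach, as a shift and turn from the pose commanded when the call began, along the tool's axes at that moment; what a row does not reach only later rows make up. A row lasts 1/8 s, in which the tool goes at most 62.5 mm and 10.7 degrees, less where a joint would pass 70% of its speed; a pose out of reach is approached as far as the arm can. A call with a gripper value outside its range is refused whole. The fingers move at their own pace and stop on an object; FORCE is the grip in N (left out, the last holds). Time passes only in rows, so rows that repeat a pose let the fingers close. It gives the time, the measured TCP pose, the force and the opening at its end, in the units of the state.
- arm.observe(): the state, without advancing time (a new reading comes with each control period).
- get_image(name): name is "scene" or "top" or "wrist"; returns the picture (384x512x3 uint8, red, green, blue); there is no depth.
- camera_model(name): a dict with "fx", "fy", "cx", "cy" (pixels), "position" and "orientation" of the camera in the world; the wrist camera has in their place "T_tool_cam" (4x4, takes a point from camera to tool coordinates, whose origin is the TCP and whose axes are the flange's). Camera axes: x right, y down, z forward; pixel columns grow to the right and rows downward; lengths in m; the calibration is good to about 2 mm. A picture is of the moment at which its call begins: read the wrist's pose just before it. camera_model takes no time and is no camera call.
- arm.sign_off(): hands the job in, once; it reports no verdict.
The state is a dict: "clock": time; "joints": joint angles; "dq": joint speeds; "joint_efforts": joint torques, N m; "position": TCP position; "ee_rot": TCP orientation; "force": force on the tool from outside, world axes, zero at the start; "ft_torque": the same for the moment, N m; "width": opening from 0.0 (shut) to 1.0 (fully open).
Only numpy, scipy, OpenCV 4.12 (cv2) and the standard library are available. Lean on these libraries where they do the work, as an engineer would, in place of code of your own. Each camera call takes 0.05 s, during which the arm holds its last target.

### The job

Hang the rinsed staining rack upright by its blue handle bar over both prongs of the drip stand and let go, then take the loupe and hold it level and still over the stained spot of the slide on the light pad, with the lens at the height shown by the red pointer on the scale, and finish while holding it there. Do not touch the slide, light pad or scale with the loupe or push the pointer, keep the rack from tipping on the way, and leave the jar, carton, bottle and timer where they stand.

Things in the scene. Friction and masses are not known exactly. Their poses are not given: they have to be found in the camera images.
- rack_bar (a point): Centre of the blue handle bar of the loose steel staining rack (about 280 g): a level round bar 10 mm thick, 112 mm long along y, between two upright 5 mm wires at y = -60 and +60 mm. Below hangs the rack with its glass slides, 82 mm (x) by 123 mm (y) by 32 mm high; its underside is 125 mm below this point. z up.
- rack: The same staining rack; origin at the centre of its underside, same axes.
- prongs (a point): Where the bar hangs on the fixed drip stand: midway between its two 8 mm steel prongs (at y = -35, +35 mm), on top of their lowest part. The bar lies along y across both; at rest its centre is 5 mm above here. The prongs are flat for 7.5 mm each way in x; to -x they turn up, 20 mm higher at x = -20 mm; to +x they climb gently, 15 mm higher at the posts (x = +77 mm). z up; bench 194 mm below.
- drip_stand: The fixed stainless drip stand; origin under the centre of its tray (140 mm in x, 170 mm in y, 14 mm high), on the bench. The two posts stand at x = +55 mm, y = -35 and +35 mm, 209 mm tall; the prongs point to -x.
- loupe_handle (a point): Middle of the yellow handle of the loose loupe (about 120 g, lying flat), half-way up, 9 mm above the bench. The handle is flat-sided, 108 mm along x, 20 mm wide in y, 18 mm high; the lens lies to +x, its centre 95 mm from here. Heavy at the lens end: it balances on the lens side of the handle, so hold it firmly.
- lens (a point): Centre of the loupe's lens, half-way through its thickness (7 mm above the loupe's flat underside, 2 mm lower than the middle of the handle). The lens with its metal ring is 82 mm across and 14 mm thick. z is the lens axis, vertical when the loupe is level; the handle points to -x.
- loupe: The same loupe; origin under the lens centre, level with the loupe's underside, same axes.
- specimen (a point): The purple stained spot (16 mm) at the centre of the top face of the glass microscope slide (76 mm along y, 26 mm wide, 1.5 mm thick, fixed) on the light pad. z is up.
- slide: The same slide; origin at the centre of its underside.
- light_pad: Fixed flat light pad with a bright white face, 150 mm (x) by 200 mm (y) by 12 mm high; origin under its centre.
- focus_mark (a point): Centre of the red pointer on the upright white scale beyond the light pad: its height is the height for the lens. The red slide is 14 by 34 by 14 mm, with a finger reaching 37 mm from here towards the pad (-x). It stays where it is set but can be pushed.
- scale: Fixed graduated scale, white strip 26 mm wide (y) and 5 mm thick (x), top 211 mm above the bench, on a grey foot 55 mm (x) by 85 mm (y) by 16 mm high; origin under the centre of the foot. Its pointer reaches towards -x, to the pad.
- pointer (a joint): Slide of the red pointer up the scale, m; at 0 its centre stands 95 mm above the bench, and it grows upwards.
- stain_jar: Bystander: amber square jar with a white lid, 64 mm wide, 94 mm tall; origin under its centre.
- kit_box: Bystander: white and orange carton, 70 mm (x) by 100 mm (y) by 45 mm high; origin under its centre.
- reagent_bottle: Bystander: white bottle with blue cap, 60 mm across, 150 mm tall; origin under its centre.
- timer: Bystander: flat white bench timer, 64 by 64 by 20 mm; origin under its centre.
There are look-alikes about, which are no part of the job. Leave any black or green look-alike of the loupe alone.

How it is judged:
On the way, in this order (a step that is already met when the one before it is completed fails the run):
1. the staining rack hangs upright by its bar over both prongs, let go (x of rack_bar in the frame of prongs between -0.02 and 0.06 m and y of rack_bar in the frame of prongs between -0.025 and 0.025 m and z of rack_bar in the frame of prongs between -0.003 and 0.022 m and angle between the y axis of rack_bar and the y axis of prongs, either way round below 0.4 rad and angle between rack_bar's own z axis and vertical below 0.2 rad and contact force between rack and drip_stand above 1 N and contact force between the fingers and rack below 0.1 N and linear speed of rack below 0.08 m/s), for 0.3 s.
2. the loupe is held level and still over the stained spot at the pointer's height (horizontal distance between lens and specimen below 0.015 m and z of lens in the frame of focus_mark between -0.007 and 0.007 m and angle between lens's own z axis and vertical below 0.12 rad and contact force between the fingers and loupe above 1 N and linear speed of loupe below 0.02 m/s), for 0.5 s.
At the end, for the whole second after the job is handed in: Fingers hold the loupe still, touching nothing else: lens centre within 15 mm of the stained spot from above, 7 mm of the pointer's height, 0.12 rad of level. The rack hangs let go, at most swaying gently (0.08 m/s), bar across both prongs within 25 mm of their middle, within 0.2 rad of upright (all of step 1 and all of step 2 and contact force between loupe and scale below 0.1 N and contact force between loupe and rack below 0.1 N and contact force between loupe and drip_stand below 0.1 N and contact force between loupe and stain_jar below 0.1 N and contact force between loupe and reagent_bottle below 0.1 N); the arm keeps its last pose, push and grip.
It fails at once if the loupe touches the slide, the light pad or the scale (contact force between loupe and slide above 0.5 N or contact force between loupe and light_pad above 0.5 N or contact force between loupe and scale above 0.5 N).
It fails at once if the pointer is pushed from its height (distance of focus_mark from where it was at the start of the episode above 0.004 m).
It fails at once if the rack tips by more than 0.6 rad (angle between rack_bar's own z axis and vertical above 0.6 rad).
It fails at once if a bystander is moved by more than 20 mm (distance of any of stain_jar, kit_box, reagent_bottle, timer from where it was at the start of the episode above 0.02 m).
It also fails if it takes over 56 s, if anything falls off the work surface, if the arm or the gripper's body presses on something with over 40 N, if the wrist force passes 120 N, or if a joint passes its speed limit or range.

## Working session

There is one attempt and no reset: what is moved stays moved. The work goes in short steps, Python scripts to look and compute and a shell command to move; the robot and the scene stay as the last step left them, time stands still between calls to the robot, and variables do not carry over. Pictures are saved under pics/ and viewed, and the job is handed in when it is done.

```bash
mkdir -p pics; ls
python3 - <<'E'
from cell import arm,get_image,camera_model
import cv2
print(arm.observe())
for n in("scene","top","wrist"):
    cv2.imwrite(f"pics/{n}0.png",get_image(n)[:,:,::-1]); print(n,camera_model(n))
E
```

```text
pics
{'clock': 0.0, 'joints': array([ 1.04039863,  0.43522001,  0.02498491,  1.5741106 , -0.01159943,
        1.13400642, -0.07508823]), 'dq': array([ 0.00070704,  0.00045458, -0.00048675,  0.0001836 ,  0.00054142,
        0.00042364,  0.00028052]), 'joint_efforts': array([-3.19858636e-04, -6.67853880e+01,  9.84847583e-01, -3.14467406e+01,
       -6.05518813e-02,  4.26514226e-02,  1.79570775e-04]), 'position': array([ 0.25915788, -0.56847428,  0.40394152]), 'ee_rot': array([-3.06853155e+00, -6.66441543e-01,  7.61250742e-04]), 'force': array([-0.51207815, -0.18729056, -0.06994552]), 'ft_torque': array([-0.01237934, -0.03371431,  0.00461824]), 'width': 0.9978090849583321}
scene {'fx': 375.46785411455704, 'fy': 375.46785411455704, 'cx': 258.66517765592374, 'cy': 185.81229685944095, 'position': array([1.21411557, 0.03776295, 0.93020251]), 'orientation': array([-1.6591804 , -1.9781593 ,  0.75021397])}
top {'fx': 471.74305696354173, 'fy': 471.74305696354173, 'cx': 251.19260428088666, 'cy': 197.36010223068678, 'position': array([ 0.44512917, -0.10171636,  1.44454988]), 'orientation': array([-2.16876859,  2.20097572, -0.07989452])}
wrist {'fx': 327.1588002296171, 'fy': 327.1588002296171, 'cx': 256.7970853419503, 'cy': 188.76252518481596, 'T_tool_cam': array([[-9.52599113e-04, -9.55783304e-01, -2.94070347e-01,
         7.91749711e-02],
       [ 9.99999315e-01, -1.11067046e-03,  3.70529769e-04,
        -6.32231580e-04],
       [-6.80761412e-04, -2.94069792e-01,  9.55783707e-01,
         1.91876073e-02],
       [ 0.00000000e+00,  0.00000000e+00,  0.00000000e+00,
         1.00000000e+00]])}
```

View pics/scene0.png

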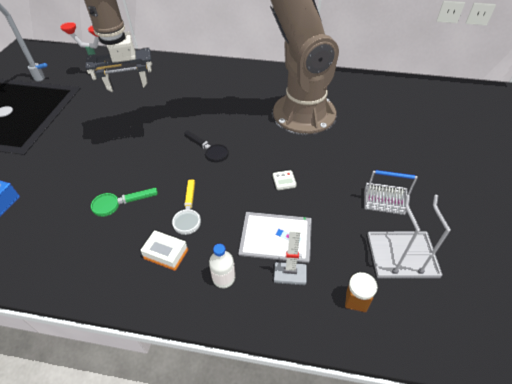

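View pics/top0.png

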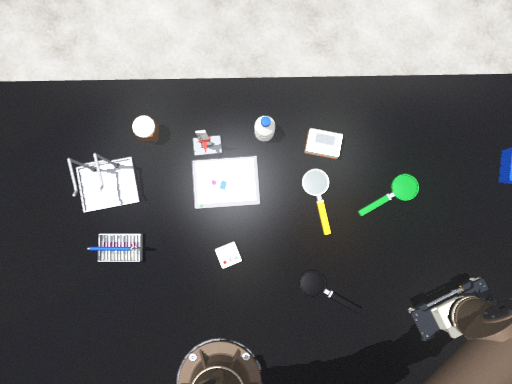

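View pics/wrist0.png

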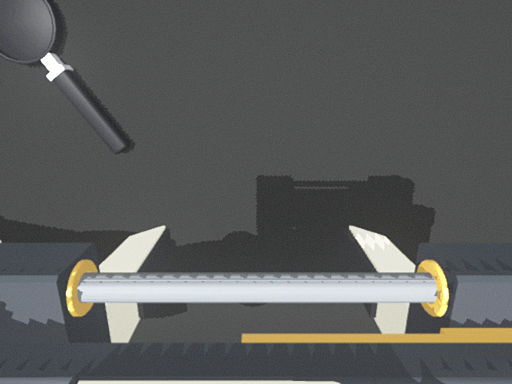

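The scene view shows the rack with its blue bar (395,174), the drip stand (405,240), and the yellow loupe with its lens at (186,221). There are black and green look-alikes at (216,153) and (105,204). I'll enlarge the views to measure.

Run:
```python
import cv2
t=cv2.imread("pics/top0.png"); s=cv2.imread("pics/scene0.png")
def c(im,x0,y0,w,h,k,n): cv2.imwrite(f"pics/{n}.png",cv2.resize(im[y0:y0+h,x0:x0+w],None,fx=k,fy=k,interpolation=cv2.INTER_CUBIC))
c(t,60,110,130,100,6,"c1") 
c(t,60,200,130,100,6,"c1b") 
c(t,185,110,100,100,6,"c2")
c(t,290,120,100,130,4.5,"c3")
c(s,340,160,120,150,4,"c4")
c(s,230,200,100,100,6,"c5")
```

```text
(no output)
```

View pics/c1.png

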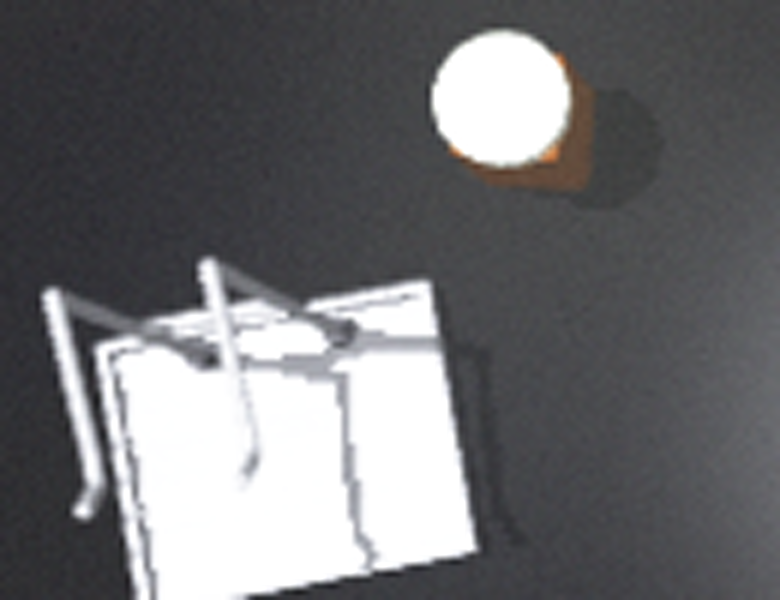

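View pics/c1b.png

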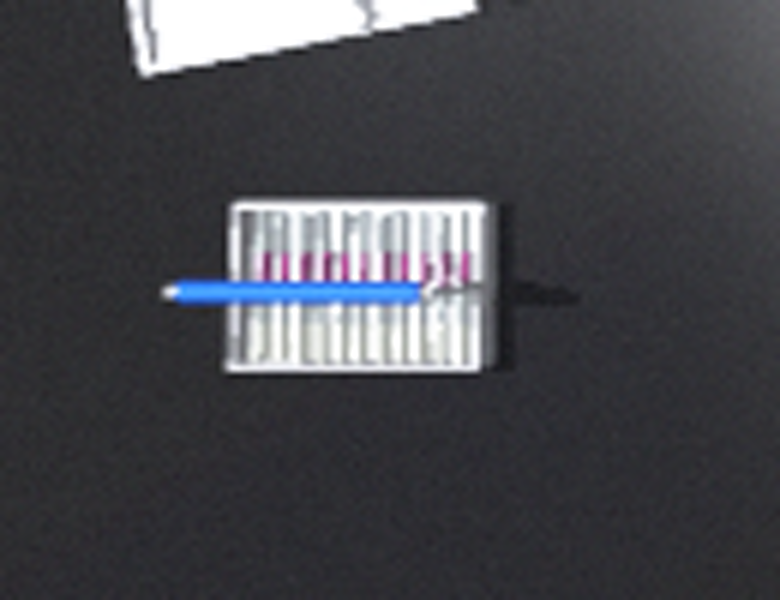

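View pics/c2.png

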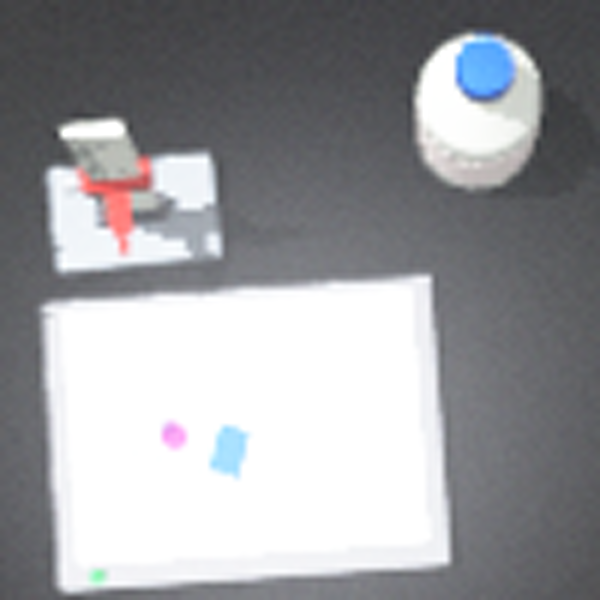

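View pics/c3.png

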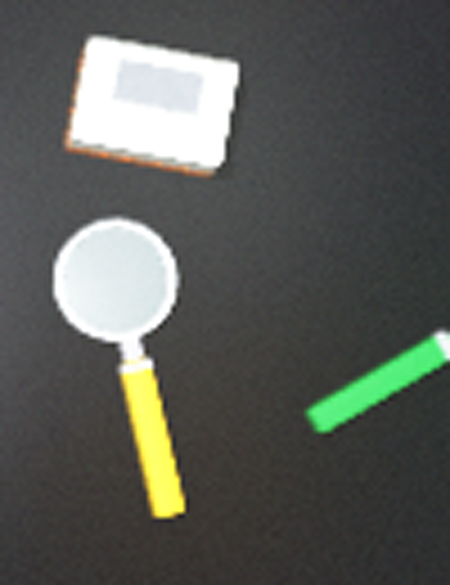

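View pics/c4.png

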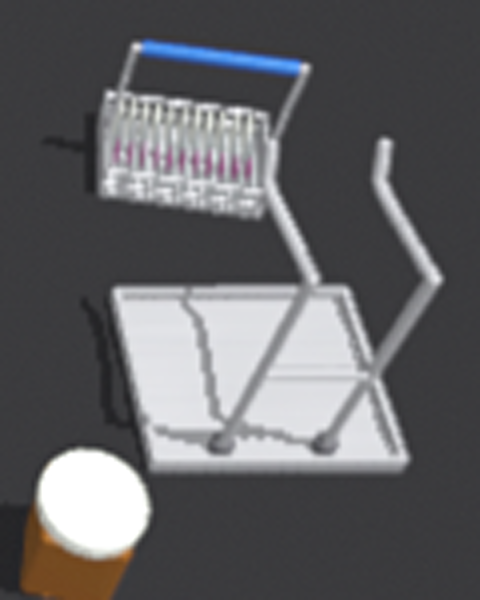

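View pics/c5.png

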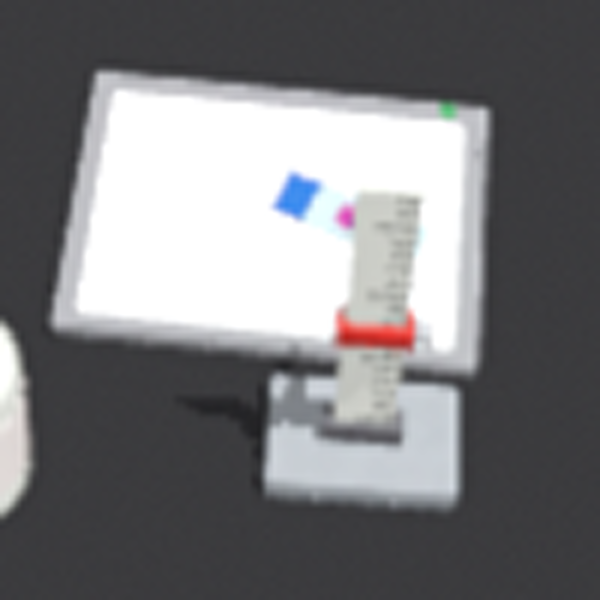

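```bash
cat > h.py <<'E'
import numpy as np
from scipy.spatial.transform import Rotation as R
from scipy.optimize import least_squares
from cell import arm,get_image,camera_model
def cam(n,st=None):
    m=camera_model(n)
    K=(m['fx'],m['fy'],m['cx'],m['cy'])
    if n=='wrist':
        T=m['T_tool_cam']; Rt=R.from_rotvec(st['ee_rot']).as_matrix()
        return K,st['position']+Rt@T[:3,3],Rt@T[:3,:3]
    return K,m['position'],R.from_rotvec(m['orientation']).as_matrix()
def proj(c,p):
    K,o,M=c; q=(np.atleast_2d(p)-o)@M
    return np.c_[K[0]*q[:,0]/q[:,2]+K[2],K[1]*q[:,1]/q[:,2]+K[3]]
def onz(c,uv,z):
    K,o,M=c; d=M@np.array([(uv[0]-K[2])/K[0],(uv[1]-K[3])/K[1],1.]); return o+d*(z-o[2])/d[2]
def tri(obs):
    f=lambda p:np.concatenate([(proj(c,p)-uv).ravel() for c,uv in obs])
    r=least_squares(f,[.5,0,.1]); return r.x,np.abs(r.fun).max()
def fit(obs,x0):
    # obs: (cam,[local pts],[uv]); solve x,y,yaw
    def pts(v,L):
        L=np.array(L,float);c,s=np.cos(v[2]),np.sin(v[2])
        return np.c_[v[0]+c*L[:,0]-s*L[:,1],v[1]+s*L[:,0]+c*L[:,1],L[:,2]]
    f=lambda v:np.concatenate([(proj(c,pts(v,L))-np.array(uv)).ravel() for c,L,uv in obs])
    r=least_squares(f,x0,loss='soft_l1'); return r.x,np.round(f(r.x).reshape(-1,2),1)
E
python3 - <<'E'
from h import *
np.set_printoptions(precision=4,suppress=True)
T=cam('top');S=cam('scene')
c1=lambda a,b:(a/6+60,b/6+110)
c1b=lambda a,b:(a/6+60,b/6+200)
c2=lambda a,b:(a/6+185,b/6+110)
c3=lambda a,b:(a/4.5+290,b/4.5+120)
c4=lambda a,b:(a/4+340,b/4+160)
c5=lambda a,b:(a/6+230,b/6+200)
print('bar T@z.125',onz(T,c1b(176,292),.125),onz(T,c1b(423,292),.125))
print('bar S@z.125',onz(S,c4(140,45),.125),onz(S,c4(305,68),.125))
print('rack tray top-view corners z.032',[onz(T,c1b(*p),.032)[:2] for p in((231,202),(487,202),(484,370),(228,370))])
print('tray T',[onz(T,c1(*p),.014)[:2] for p in((95,345),(430,283),(477,550),(145,615))])
print('tray S',[onz(S,c4(*p),.014)[:2] for p in((112,290),(345,290),(408,465),(150,468))])
print('posts',tri([(T,c1(52,292)),(S,c4(315,278))]),tri([(T,c1(210,265)),(S,c4(435,278))]))
print('tips',tri([(T,c1(83,515)),(S,c4(272,145))]),tri([(T,c1(247,478)),(S,c4(384,142))]))
L=[(.07,.085,.014),(.07,-.085,.014),(-.07,-.085,.014),(-.07,.085,.014),(.055,.035,.205),(.055,-.035,.205)]
print('stand',fit([(T,L,[c1(95,345),c1(430,283),c1(477,550),c1(145,615),c1(52,292),c1(210,265)]),
 (S,L,[c4(150,468),c4(408,465),c4(345,290),c4(112,290),c4(315,278),c4(435,278)])],[.55,.3,0]))
print('lens',onz(T,c3(116,280),.012),'handle',onz(T,c3(137,365),.018),onz(T,c3(168,517),.018))
print('spec',onz(T,c2(174,435),.0135),onz(S,c5(345,216),.0135))
print('pad',[onz(T,c2(*p),.012)[:2] for p in((42,302),(430,276),(450,566),(62,592))])
print('foot',[onz(T,c2(*p),.016)[:2] for p in((48,168),(212,152),(222,257),(58,270))])
print('scaletop',onz(T,c2(97,125),.211),'red tri',tri([(T,c2(115,178)),(S,c5(375,328))]),'tip as z',[onz(T,c2(123,250),z) for z in(.1,.12,.14)])
E
```

```text
bar T@z.125 [0.4043 0.349  0.125 ] [0.4026 0.2345 0.125 ]
bar S@z.125 [0.4034 0.2372 0.125 ] [0.4064 0.3545 0.125 ]
rack tray top-view corners z.032 [array([0.4455, 0.3538]), array([0.4437, 0.2265]), array([0.3607, 0.2278]), array([0.3625, 0.3546])]
tray T [array([0.6481, 0.4306]), array([0.6774, 0.2602]), array([0.5407, 0.2359]), array([0.5102, 0.4037])]
tray S [array([0.5466, 0.2384]), array([0.5173, 0.4057]), array([0.6554, 0.4311]), array([0.6875, 0.2615])]
posts (array([0.6428, 0.3445, 0.1962]), np.float64(14.13380883385129)) (array([0.6586, 0.3477, 0.2125]), np.float64(15.57262910081036))
tips (array([0.5436, 0.3304, 0.1984]), np.float64(13.572304642934753)) (array([0.5631, 0.3269, 0.2171]), np.float64(14.842067123460339))
stand (array([0.597 , 0.3334, 0.1883]), array([[  0.2,  -0.6],
       [ -0.9,  -1.3],
       [ -0.3,  -1.1],
       [ -0. ,  -0.7],
       [  0.3,   0.2],
       [ -0.1,  -0.6],
       [ 63.8,  -2.7],
       [-64. ,  -1.1],
       [-58.8,  -0.8],
       [ 57.4,  -1.5],
       [ 28.5,  -0.4],
       [-31.5,  -0. ]]))
lens [ 0.5923 -0.3013  0.012 ] handle [ 0.534  -0.3132  0.018 ] [ 0.4317 -0.3314  0.018 ]
spec [0.5959 0.0091 0.0135] [0.599  0.0083 0.0135]
pad [array([0.6653, 0.076 ]), array([ 0.6757, -0.1222]), array([ 0.5273, -0.1301]), array([0.517 , 0.0667])]
foot [array([0.7336, 0.072 ]), array([ 0.7406, -0.0118]), array([ 0.6864, -0.0164]), array([0.681 , 0.0672])]
scaletop [0.7131 0.0266 0.211 ] red tri (array([0.7111, 0.0302, 0.1004]), np.float64(0.20462836551223518)) tip as z [array([0.6763, 0.0261, 0.1   ]), array([0.6729, 0.0242, 0.12  ]), array([0.6694, 0.0223, 0.14  ])]
```

```bash
cat >> h.py <<'E'
def rel(p,yaw,ref=None):
    "tool-axes shift (mm) and rotvec to reach TCP p, pointing down, tool x at yaw"
    s=arm.observe(); P,Q=(s['position'],R.from_rotvec(s['ee_rot'])) if ref is None else ref
    G=R.from_matrix(np.array([[np.cos(yaw),np.sin(yaw),0],[np.sin(yaw),-np.cos(yaw),0],[0,0,-1]]).T)
    G=R.from_matrix(np.array([[np.cos(yaw),np.sin(yaw),0],[np.sin(yaw),-np.cos(yaw),0],[0,0,-1.]]).T)
    return np.round(Q.inv().apply(np.array(p)-P)*1000,1),np.round((Q.inv()*G).as_rotvec(),4)
E
python3 - <<'E'
from h import *
np.set_printoptions(precision=4,suppress=True)
T=cam('top');S=cam('scene')
c1=lambda a,b:(a/6+60,b/6+110)
c4=lambda a,b:(a/4+340,b/4+160)
print('posts',tri([(T,c1(52,292)),(S,c4(435,278))]),tri([(T,c1(210,265)),(S,c4(315,278))]))
print('tips',tri([(T,c1(83,515)),(S,c4(384,142))]),tri([(T,c1(247,478)),(S,c4(272,145))]))
L=[(.07,.085,.014),(.07,-.085,.014),(-.07,-.085,.014),(-.07,.085,.014),(.055,.035,.205),(.055,-.035,.205)]
v,r=fit([(T,L,[c1(95,345),c1(430,283),c1(477,550),c1(145,615),c1(52,292),c1(210,265)]),
 (S,L,[c4(408,465),c4(150,468),c4(112,290),c4(345,290),c4(435,278),c4(315,278)])],[.55,.3,0])
print(v,r.tolist()); y=v[2]
print('prongs',v[0]-.022*np.cos(y),v[1]-.022*np.sin(y))
for p,w in(((.47,-.30,.42),.19),((.5,-.1,.42),1.0),((.404,.293,.42),np.pi/2-.02)): print(p,rel(p,w))
E
```

```text
posts (array([0.6451, 0.3803, 0.2048]), np.float64(0.5543608338794428)) (array([0.6563, 0.3117, 0.2036]), np.float64(0.8062650603302757))
tips (array([0.5457, 0.3638, 0.2075]), np.float64(0.31445005681264604)) (array([0.561 , 0.2934, 0.208 ]), np.float64(0.88444835407185))
[0.5971 0.3347 0.1806] [[-0.1, -0.9], [-1.1, -1.2], [-0.8, -0.9], [-0.7, -0.9], [-0.1, -0.0], [-0.4, -0.6], [-0.4, -1.6], [0.7, -2.0], [0.0, -0.9], [-0.2, -1.2], [-1.1, -0.1], [-1.2, 0.0]]
prongs 0.5754860181841898 0.3307170243163414
(0.47, -0.3, 0.42) (array([ 303.2, -156.9,  -15.7]), array([-0.0012,  0.0003,  0.2377]))
(0.5, -0.1, 0.42) (array([ 413.4, -326.5,  -15.5]), array([-0.0012, -0.0002, -0.5723]))
(0.404, 0.293, 0.42) (array([ 489.1, -723.9,  -15.1]), array([-0.0011, -0.0006, -1.1231]))
```

```bash
python3 -m pendant '[[[60,-30,-3,0,0,0.08,-1],[120,-60,-6,0,0,0.16,-1],[180,-92,-9,0,0,0.24,-1],[240,-124,-12,0,0,0.24,-1],[290,-150,-15,0,0,0.24,-1],[303,-157,-16,0,0,0.24,-1],[303,-157,-16,0,0,0.24,-1]]]' 40
python3 - <<'E'
from h import *
import cv2,pickle
s=arm.observe(); im=get_image('wrist'); cv2.imwrite('pics/w1.png',im[:,:,::-1]); pickle.dump(s,open('w1.pkl','wb')); print(s['position'],s['ee_rot'])
E
```

```text
clock: 1.02
position: [0.4715, -0.2975, 0.4207]
ee_rot: [-3.126, -0.302, -0.001]
force: [-1.0, 0.2, 1.0]
width: 1.0
[ 0.47152451 -0.29751858  0.42065001] [-3.12604616e+00 -3.02435640e-01 -8.92013156e-04]
```

View pics/w1.png

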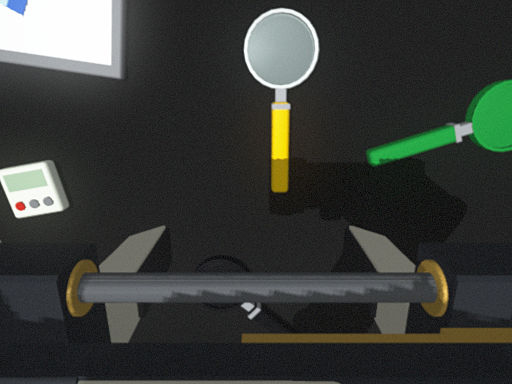

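Wrist view: yellow loupe with its lens at about (282,48). The yellow handle runs from (281,103) to (280,191), with a metal ring and steel neck. The green look-alike is at (420,145) and the black one sits under the gripper. The yellow one fits the description.

Run:
```python
from h import *
import pickle
np.set_printoptions(precision=4,suppress=True)
W=cam('wrist',pickle.load(open('w1.pkl','rb')))
l=onz(W,(281.5,48.5),.012); a=onz(W,(281,108),.018); b=onz(W,(279.5,191),.018);n=onz(W,(281,103),.018)
print(l,a,b,n,np.linalg.norm(a-b),np.linalg.norm((l-(a+b)/2)[:2]))
print('yaw',np.arctan2(l[1]-b[1],l[0]-b[0]))
for p,w in(((.5,0.0,.42),1.0),((.404,.293,.42),np.pi/2-.02)): print(p,rel(p,w))
```

```text
[ 0.5954 -0.3005  0.012 ] [ 0.5333 -0.313   0.018 ] [ 0.436  -0.3322  0.018 ] [ 0.5387 -0.3118  0.018 ] 0.09916783991589614 0.11292728379782867
yaw 0.19629764781008643
(0.5, 0.0, 0.42) (array([  85.8, -288.5,    0.6]), array([-0.0003,  0.0003, -0.8101]))
(0.404, 0.293, 0.42) (array([  46.8, -594.3,    0.6]), array([-0.0004,  0.0002, -1.3609]))
```

```bash
python3 -m pendant '[[[20,-58,0,0,0,-0.16,-1],[40,-116,0,0,0,-0.32,-1],[60,-174,0,0,0,-0.48,-1],[76,-232,0,0,0,-0.64,-1],[86,-288,0,0,0,-0.81,-1],[86,-288,0,0,0,-0.81,-1]]]'
python3 - <<'E'
from h import *
import cv2,pickle
s=arm.observe(); im=get_image('wrist'); cv2.imwrite('pics/w2.png',im[:,:,::-1]); pickle.dump(s,open('w2.pkl','wb')); print(s['position'],s['ee_rot'])
E
```

```text
clock: 1.82
position: [0.5002, 0.0018, 0.4208]
ee_rot: [-2.752, -1.512, -0.001]
force: [-0.6, -0.4, -0.0]
width: 1.003
[0.50021488 0.00184784 0.42079823] [-2.75238718e+00 -1.51228645e+00 -1.03513945e-03]
```

View pics/w2.png

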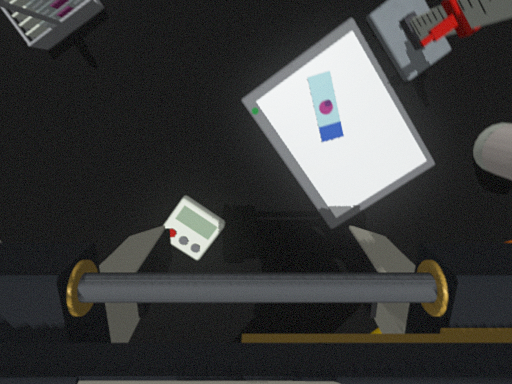

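Clear view: the purple spot on the slide is at (326,107). The red pointer's tip is at (423,43) and its slide at about (459,14). I'll compute both and plan the rack approach.

Run:
```python
from h import *
import pickle,cv2
np.set_printoptions(precision=4,suppress=True)
W=cam('wrist',pickle.load(open('w2.pkl','rb')));T=cam('top');S=cam('scene')
print('spec',onz(W,(326,107),.0135))
im=cv2.imread('pics/w2.png'); cv2.imwrite('pics/w2c.png',cv2.resize(im[0:60,400:512],None,fx=6,fy=6,interpolation=cv2.INTER_CUBIC))
print('tip', tri([(T,(205.5,151.9)),(W,(422,43))]))
y=.06
ax=np.array([np.cos(y),np.sin(y)])
for z in(.095,.1,.105,.11):
  t=onz(W,(422,43),z); print(z,'tip W',t[:2],'T',onz(T,(205.5,151.7),z)[:2])
for p,w in(((.404,.293,.42),np.pi/2-.02),((.404,.293,.302),np.pi/2-.02)): print(p,rel(p,w))
```

```text
spec [0.5984 0.0094 0.0135]
tip (array([0.6753, 0.0267, 0.1105]), np.float64(0.5822908732342853))
0.095 tip W [0.6824 0.0246] T [0.6771 0.0265]
0.1 tip W [0.6802 0.0253] T [0.6762 0.0261]
0.105 tip W [0.6779 0.026 ] T [0.6754 0.0256]
0.11 tip W [0.6756 0.0268] T [0.6745 0.0251]
(0.404, 0.293, 0.42) (array([ 195. , -240.2,    0.6]), array([-0.0002,  0.0004, -0.5519]))
(0.404, 0.293, 0.302) (array([ 195.1, -240.2,  118.6]), array([-0.0002,  0.0004, -0.5519]))
```

View pics/w2c.png

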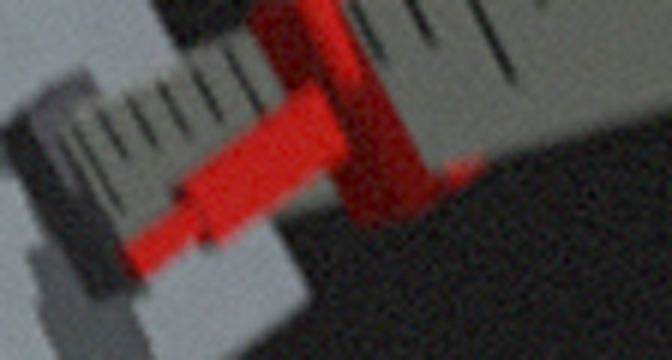

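```bash
python3 -m pendant '[[[38,-46,0,0,0,-0.11,-1],[76,-92,0,0,0,-0.22,-1],[114,-140,0,0,0,-0.33,-1],[152,-187,0,0,0,-0.44,-1],[185,-228,0,0,0,-0.55,-1],[195,-240,0,0,0,-0.55,-1],[195,-240,0,0,0,-0.55,-1]]]'
python3 - <<'E'
from h import *
import cv2,pickle
s=arm.observe(); im=get_image('wrist'); cv2.imwrite('pics/w3.png',im[:,:,::-1]); pickle.dump(s,open('w3.pkl','wb')); print(s['position'],s['ee_rot'])
E
```

```text
clock: 2.75
position: [0.4057, 0.2917, 0.4204]
ee_rot: [2.25, 2.192, -0.001]
force: [0.8, -1.0, 1.2]
width: 0.996
[0.40565031 0.291731   0.42036102] [ 2.24961085e+00  2.19209783e+00 -1.24880730e-03]
```

View pics/w3.png

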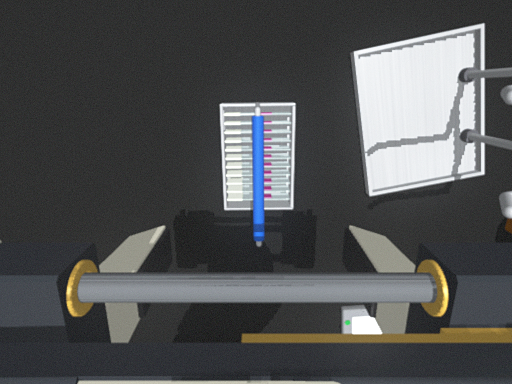

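The bar runs straight along the tool's x axis, from (258,114) to (259,240), centred between the fingers.

Run:
```python
from h import *
import pickle
np.set_printoptions(precision=4,suppress=True)
s=pickle.load(open('w3.pkl','rb'));W=cam('wrist',s)
a,b=onz(W,(257.8,114.5),.125),onz(W,(258.5,240),.125); m=(a+b)/2; print(a,b,m,np.linalg.norm(a-b))
d=a-b; w=np.arctan2(d[1],d[0]); print(w)
for z in (.335,.284): print(rel((m[0],m[1],z),w))
```

```text
[0.4072 0.3505 0.125 ] [0.4049 0.2366 0.125 ] [0.4061 0.2935 0.125 ] 0.1139243240135162
1.5505565398712746
(array([ 2.8, -0. , 85.3]), array([-0.    ,  0.0016, -0.0068]))
(array([  2.9,  -0. , 136.3]), array([-0.    ,  0.0016, -0.0068]))
```

```bash
python3 -m pendant '[[[3,0,50,0,0,0,-1],[3,0,100,0,0,0,-1],[3,0,125,0,0,0,-1],[3,0,136,0,0,0,-1],[3,0,136,0,0,0,-1],[3,0,136,0,0,0,1],[3,0,136,0,0,0,1],[3,0,136,0,0,0,1],[3,0,136,0,0,0,1],[3,0,136,0,0,0,1],[3,0,136,0,0,0,1],[3,0,136,0,0,0,1],[3,0,136,0,0,0,1]]]' 40
```

```text
clock: 4.42
position: [0.4048, 0.2958, 0.2847]
ee_rot: [2.247, 2.196, -0.0]
force: [-0.1, 0.8, 1.0]
width: 0.177
```

```bash
python3 -m pendant '[[[0,0,0,0,0,0,1],[0,0,0,0,0,0,1],[0,0,0,0,0,0,1]]]' 40;  python3 - <<'E'
from h import *
np.set_printoptions(precision=4,suppress=True)
w0=np.pi/2-.02; w=np.pi/2+.18
pr=np.array([.5755,.331]); ax=np.array([np.cos(.18),np.sin(.18)])
s=arm.observe(); print(s['width'])
q=s['position']
for d,z,ww in((0,None,w0),(-.10,.36,w),(-.10,.40,w),(0,.40,w),(0,.36,w)):
    if z is None: print(rel((q[0],q[1],.41),w0)); continue
    p=pr+d*ax; print(d,z,p,rel((p[0],p[1],z+.0),ww))
E
```

```text
clock: 4.8
position: [0.4049, 0.2958, 0.2848]
ee_rot: [2.247, 2.195, 0.0]
force: [1.1, -1.1, -0.6]
width: 0.092
0.0917160166152006
(array([   0. ,    0. , -125.2]), array([ 0.0003, -0.0001, -0.0032]))
-0.1 0.36 [0.4771 0.3131] (array([ 19. ,  71.8, -75.2]), array([ 0.0003, -0.0001, -0.2032]))
-0.1 0.4 [0.4771 0.3131] (array([  19. ,   71.8, -115.2]), array([ 0.0003, -0.0001, -0.2032]))
0 0.4 [0.5755 0.331 ] (array([  39.2,  169.8, -115.2]), array([ 0.0003, -0.0001, -0.2032]))
0 0.36 [0.5755 0.331 ] (array([ 39.1, 169.8, -75.2]), array([ 0.0003, -0.0001, -0.2032]))
```

```bash
python3 -m pendant '[[[0,0,-8,0,0,0,1],[0,0,-25,0,0,0,1],[0,0,-50,0,0,0,1],[0,0,-75,0,0,0,1],[0,0,-98,0,0,0,1],[0,0,-110,0,0,0,1],[0,0,-116,0,0,0,1],[2,8,-116,0,0,-0.04,1],[7,25,-116,0,0,-0.08,1],[12,45,-116,0,0,-0.12,1],[16,60,-116,0,0,-0.16,1],[18,69,-116,0,0,-0.2,1],[19,72,-116,0,0,-0.2,1],[19,72,-116,0,0,-0.2,1]]]' 40
python3 - <<'E'
from h import *
import cv2,pickle
s=arm.observe(); 
pickle.dump(s,open('w4.pkl','wb')); print(s['width'],s['position'])
for n in('wrist','scene'):
    im=get_image(n)[:,:,::-1]; cv2.imwrite(f'pics/{n}4.png',im if n=='wrist' else cv2.resize(im[120:320,300:500],None,fx=3,fy=3,interpolation=cv2.INTER_CUBIC))
E
```

```text
clock: 6.55
position: [0.4769, 0.3131, 0.4003]
ee_rot: [-2.017, -2.408, 0.001]
force: [-1.0, -0.4, -3.1]
width: 0.095
0.09467770572485153 [0.47694102 0.31312229 0.40027955]
```

View pics/wrist4.png

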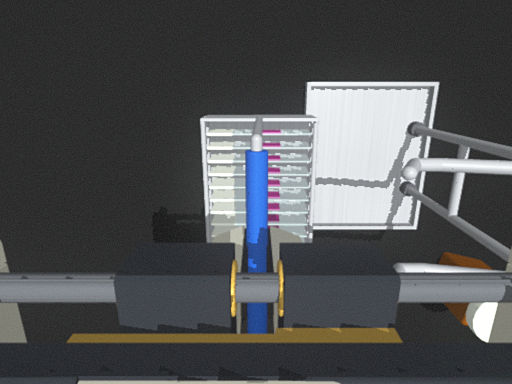

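View pics/scene4.png

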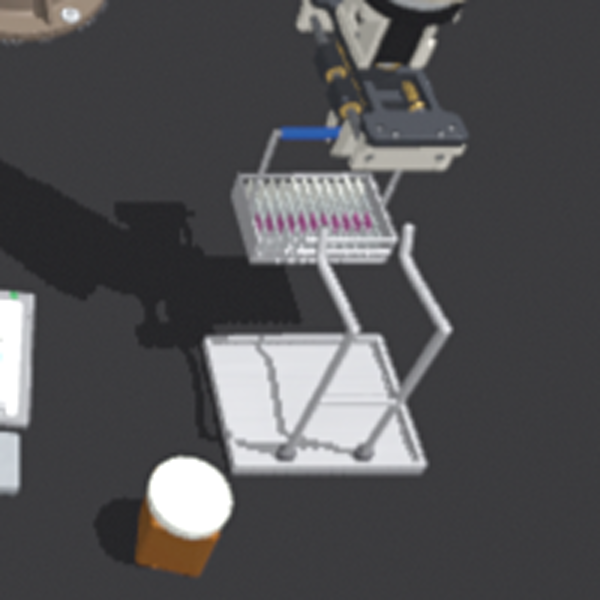

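The rack hangs level in the jaws with the bar across the prongs' direction. I'll check the prong tips at (410,167) and (398,268) against my estimate.

Run:
```python
from h import *
import pickle
np.set_printoptions(precision=4,suppress=True)
s=pickle.load(open('w4.pkl','rb'));W=cam('wrist',s)
a,b=onz(W,(408,169),.210),onz(W,(398,268),.21); print(a,b,(a+b)/2,np.linalg.norm(a-b))
print(onz(W,(413,129),.018),'post base; pred', .5971+.055*np.cos(.18)-.035*np.sin(.18),.3347+.055*np.sin(.18)+.035*np.cos(.18))
w=np.pi/2+.18
pr=np.array([.5755,.331]); ax=np.array([np.cos(.18),np.sin(.18)])
for d,z in((0.003,.4),(0.003,.357)):
    p=pr+d*ax; print(rel((p[0],p[1],z),w))
```

```text
[0.5493 0.365  0.21  ] [0.562  0.3062 0.21  ] [0.5557 0.3356 0.21  ] 0.060112622008742476
[0.6383 0.3793 0.018 ] post base; pred 0.6449453680334428 0.3789811557860046
(array([  0.2, 103.4,   0.5]), array([-0.0005,  0.0003, -0.0032]))
(array([  0.2, 103.4,  43.5]), array([-0.0005,  0.0003, -0.0032]))
```

```bash
python3 -m pendant '[[[0,8,0,0,0,0,1],[0,25,0,0,0,0,1],[0,45,0,0,0,0,1],[0,65,0,0,0,0,1],[0,85,0,0,0,0,1],[0,97,0,0,0,0,1],[0,103,0,0,0,0,1],[0,103,0,0,0,0,1],[0,103,10,0,0,0,1],[0,103,20,0,0,0,1],[0,103,28,0,0,0,1],[0,103,33,0,0,0,1],[0,103,36,0,0,0,1],[0,103,36,0,0,0,1]]]' 40
python3 - <<'E'
from h import *
import cv2
s=arm.observe(); print(s['force'],s['position'])
for n in('scene','top'):
    im=get_image(n)[:,:,::-1]; c=im[120:320,300:500] if n=='scene' else im[120:280,40:200]
    cv2.imwrite(f'pics/{n}5.png',cv2.resize(c,None,fx=3,fy=3,interpolation=cv2.INTER_CUBIC))
E
```

```text
clock: 8.4
position: [0.5786, 0.3313, 0.3646]
ee_rot: [2.017, 2.409, -0.0]
force: [-0.1, 0.4, -2.7]
width: 0.094
[-0.14002996  0.42233136 -2.73670614] [0.57857602 0.33126881 0.36462958]
```

View pics/scene5.png

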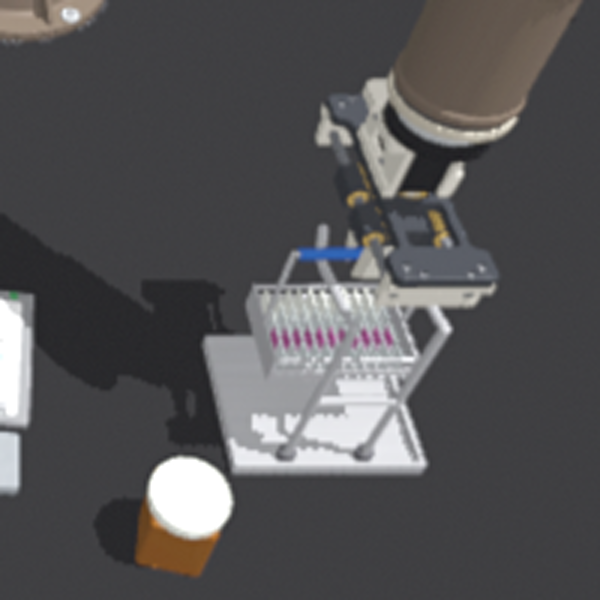

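View pics/top5.png

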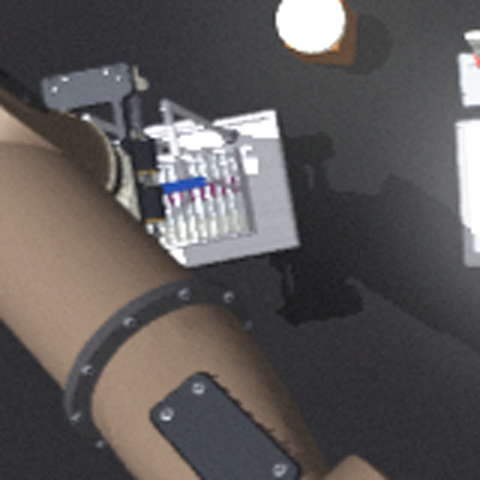

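The bar lies above the prong, between its upturned tip and the post. I'll lower the last few millimetres and watch the force.

```bash
python3 -m pendant '[[[0,0,2,0,0,0,1],[0,0,4,0,0,0,1],[0,0,6,0,0,0,1],[0,0,7,0,0,0,1],[0,0,7,0,0,0,1]]]' 40
```

```text
clock: 9.12
position: [0.5785, 0.3313, 0.358]
ee_rot: [2.016, 2.409, 0.0]
force: [-0.8, -1.6, 0.6]
width: 0.096
```

The rack's weight has come off the wrist (fz −2.7 → +0.6 N), so it is resting on the prongs. Opening now.

```bash
python3 -m pendant '[[[0,0,0,0,0,0,0.5],[0,0,0,0,0,0,0],[0,0,0,0,0,0,0],[0,0,0,0,0,0,0],[0,0,0,0,0,0,0],[0,0,0,0,0,0,0],[0,0,0,0,0,0,0],[0,0,-10,0,0,0,0],[0,0,-30,0,0,0,0],[0,0,-60,0,0,0,0],[0,0,-95,0,0,0,0],[0,0,-95,0,0,0,0]]]'
python3 - <<'E'
from h import *
import cv2,pickle
s=arm.observe(); pickle.dump(s,open('w6.pkl','wb')); print(s['width'],s['position'])
for n in('wrist','scene'):
    im=get_image(n)[:,:,::-1]; c=im[120:320,300:500] if n=='scene' else im
    cv2.imwrite(f'pics/{n}6.png',c if n=='wrist' else cv2.resize(c,None,fx=3,fy=3,interpolation=cv2.INTER_CUBIC))
E
```

```text
clock: 10.62
position: [0.5787, 0.332, 0.4568]
ee_rot: [2.016, 2.408, 0.009]
force: [0.3, 1.0, 0.5]
width: 0.499
0.4988393141421951 [0.57867752 0.3319901  0.45680615]
```

View pics/scene6.png

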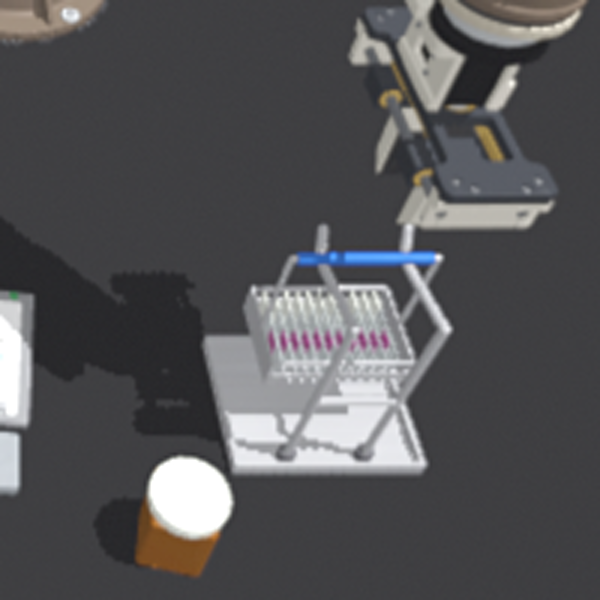

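View pics/wrist6.png

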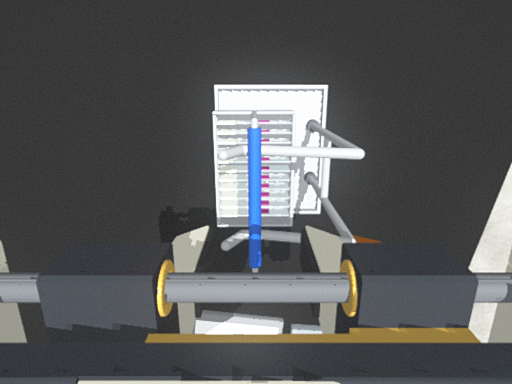

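Run:
```python
from h import *
import pickle
np.set_printoptions(precision=4,suppress=True)
s=pickle.load(open('w6.pkl','rb'));W=cam('wrist',s)
a,b=onz(W,(254.5,127),.199),onz(W,(255.5,268),.199); print('bar',a,b,(a+b)/2,np.linalg.norm(a-b))
a,b=onz(W,(254,150),.194),onz(W,(254,236),.194); print('prongs at bar',a,b,(a+b)/2,np.linalg.norm(a-b))
for p in((.59,.15,.43),(.59,-.12,.43)): print(rel(p,.2))
```

```text
bar [0.5683 0.3849 0.199 ] [0.589  0.2719 0.199 ] [0.5787 0.3284 0.199 ] 0.11484212130612696
prongs at bar [0.571  0.3674 0.194 ] [0.5832 0.2978 0.194 ] [0.5771 0.3326 0.194 ] 0.0707125157842417
(array([-180.5,  -20.6,   23.2]), array([ 0.0006, -0.0008,  1.5477]))
(array([-446.3,  -68.1,   23.1]), array([ 0.0006, -0.0008,  1.5477]))
```

The rack hangs centred to about 4 mm, with prong spacing 70.7 mm against the nominal 70. Next is the loupe, with two pointer views on the way for its height.

```bash
python3 -m pendant '[[[-15,-2,5,0,0,0.17,-1],[-35,-4,10,0,0,0.35,-1],[-60,-7,15,0,0,0.52,-1],[-85,-10,18,0,0,0.7,-1],[-110,-13,20,0,0,0.87,-1],[-135,-15,23,0,0,1.04,-1],[-155,-17,23,0,0,1.22,-1],[-170,-19,23,0,0,1.39,-1],[-180,-21,23,0,0,1.55,-1],[-180,-21,23,0,0,1.55,-1],[-180,-21,23,0,0,1.55,-1]]]'
python3 - <<'E'
from h import *
import cv2,pickle
s=arm.observe(); pickle.dump(s,open('w7.pkl','wb')); print(s['position'],s['ee_rot'],s['joints'])
cv2.imwrite('pics/w7.png',get_image('wrist')[:,:,::-1])
print(rel((.59,-.12,.43),.2))
E
```

```text
clock: 12.1
position: [0.5894, 0.151, 0.4292]
ee_rot: [-3.125, -0.317, 0.001]
force: [0.4, 0.0, 0.1]
width: 1.0
[0.58935249 0.15099236 0.42919212] [-3.12548206e+00 -3.16711234e-01  1.44989346e-03] [-0.18607569  0.40357804 -0.21745165  1.56544885  0.09124301  1.18342117
 -1.78998587]
(array([-53.7, 265.8,  -0.7]), array([-0.0003,  0.0007,  0.0016]))
```

View pics/w7.png

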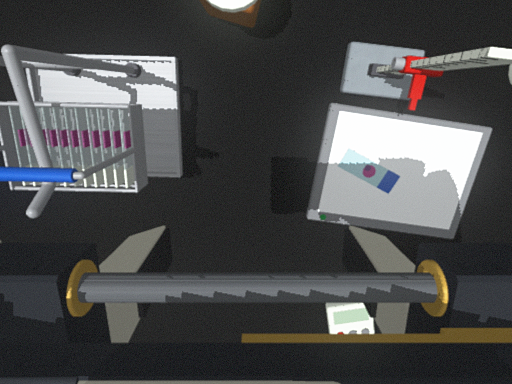

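```bash
python3 -m pendant '[[[-11,55,0,0,0,0,-1],[-22,110,0,0,0,0,-1],[-33,165,0,0,0,0,-1],[-44,220,0,0,0,0,-1],[-54,265,0,0,0,0,-1],[-54,265,0,0,0,0,-1],[-54,265,0,0,0,0,-1]]]'
python3 - <<'E'
from h import *
import cv2,pickle
s=arm.observe(); pickle.dump(s,open('w8.pkl','wb')); print(s['position'],s['ee_rot'])
cv2.imwrite('pics/w8.png',get_image('wrist')[:,:,::-1])
a=cv2.imread('pics/w7.png')[40:120,360:460];b=cv2.imread('pics/w8.png')
cv2.imwrite('pics/w7c.png',cv2.resize(a,None,fx=6,fy=6,interpolation=cv2.INTER_CUBIC))
E
```

```text
clock: 13.02
position: [0.5888, -0.1191, 0.4295]
ee_rot: [-3.125, -0.313, 0.0]
force: [0.1, 0.6, 0.0]
width: 1.001
[ 0.5888317  -0.11912282  0.42954443] [-3.12499296e+00 -3.13159023e-01  1.03706572e-04]
```

View pics/w8.png

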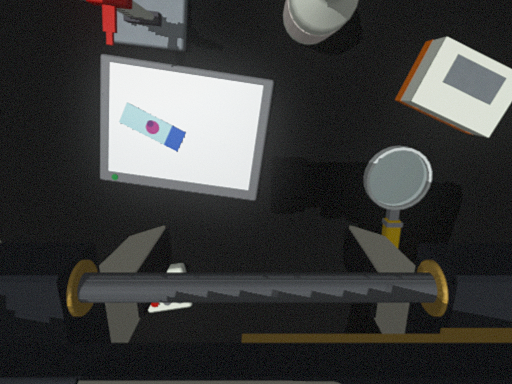

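View pics/w7c.png

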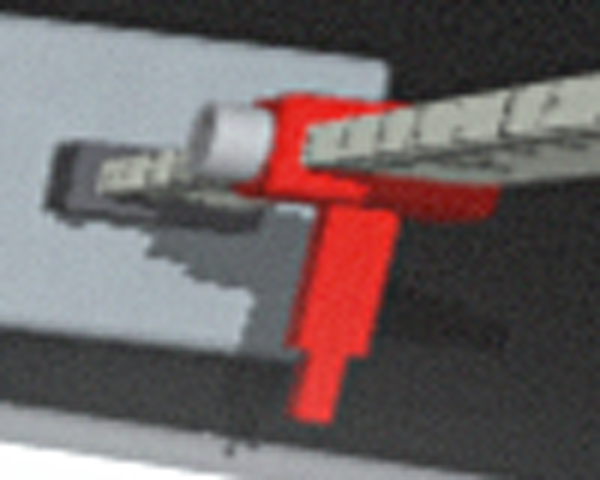

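Run:
```python
import cv2
b=cv2.imread('pics/w8.png')[0:60,70:160]
cv2.imwrite('pics/w8c.png',cv2.resize(b,None,fx=8,fy=8,interpolation=cv2.INTER_CUBIC))
```

```text
(no output)
```

View pics/w8c.png

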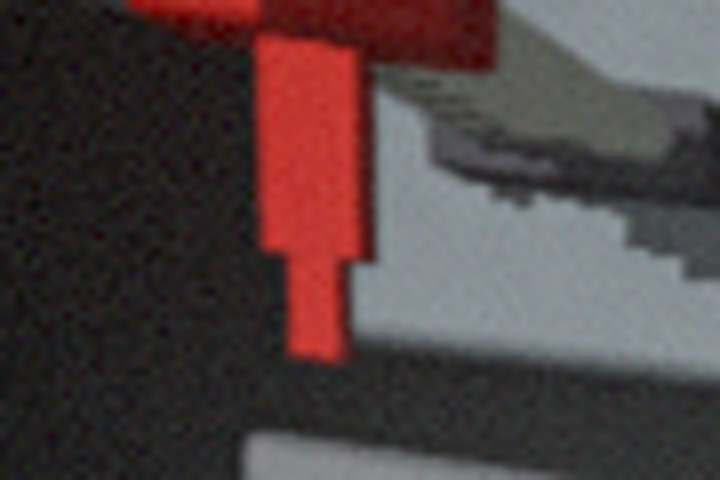

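Run:
```python
from h import *
import pickle
np.set_printoptions(precision=4,suppress=True)
A=cam('wrist',pickle.load(open('w7.pkl','rb')));B=cam('wrist',pickle.load(open('w8.pkl','rb')));C=cam('wrist',pickle.load(open('w2.pkl','rb')))
T=cam('top');S=cam('scene')
print('tip',tri([(A,(411.8,110.2)),(B,(109.6,44.7))]),tri([(A,(411.8,110.2)),(B,(109.6,44.7)),(C,(422.3,44)),(T,(205.5,151.8))]))
print('wide L',tri([(A,(410.5,98.7)),(B,(102.8,31.2))]),'R',tri([(A,(421,99.5)),(B,(115.3,32.1))]))
print('spec',onz(A,(369,171),.0135),onz(B,(152,127),.0135),onz(C,(326,107),.0135))
t=onz(B,(398.,177.),.012);print('lens',t)
# slide (+x face / top edges) from scene: predicted pixel of +x face centre for heights
for z in(.095,.1,.105,.11): print(z,proj(S,[[.719,.030,z]]),proj(S,[[.719,.030,z+.007]]),proj(S,[[.719,.030,z-.007]]))
for p in((.53,-.3135,.43),): print(rel(p,.196))
```

```text
tip (array([0.6759, 0.0269, 0.1083]), np.float64(0.24901348258791245)) (array([0.6759, 0.0263, 0.1089]), np.float64(1.027706944113504))
wide L (array([0.6851, 0.0323, 0.1104]), np.float64(0.3418541630266674)) R (array([0.6865, 0.0225, 0.1093]), np.float64(0.44791284385934205))
spec [0.5975 0.0102 0.0135] [0.5977 0.0116 0.0135] [0.5986 0.0089 0.0135]
lens [ 0.5965 -0.2984  0.012 ]
0.095 [[291.7442 258.4419]] [[291.9143 257.0099]] [[291.5759 259.8582]]
0.1 [[291.8655 257.4207]] [[292.037  255.9772]] [[291.6959 258.8482]]
0.105 [[291.9878 256.3913]] [[292.1607 254.9362]] [[291.8169 257.8301]]
0.11 [[292.1111 255.3536]] [[292.2854 253.8868]] [[291.9388 256.804 ]]
(array([-96.6, 179.4,  -0.6]), array([-0.0011, -0.0001,  0.0048]))
```

Run:
```python
from h import *
print(rel((.515,-.3165,.30),.196),rel((.515,-.3165,.182),.196))
```

```text
(array([-111.9,  179.5,  129.4]), array([-0.0011, -0.0001,  0.0048])) (array([-112. ,  179.6,  247.4]), array([-0.0011, -0.0001,  0.0048]))
```

```bash
python3 -m pendant '[[[-28,45,10,0,0,0.005,-1],[-56,90,30,0,0,0.005,-1],[-84,135,60,0,0,0.005,-1],[-105,168,95,0,0,0.005,-1],[-112,180,120,0,0,0.005,-1],[-112,180,130,0,0,0.005,-1],[-112,180,130,0,0,0.005,-1]]]'
python3 - <<'E'
from h import *
import cv2,pickle
s=arm.observe(); pickle.dump(s,open('w9.pkl','wb')); print(s['position'],s['ee_rot'])
cv2.imwrite('pics/w9.png',get_image('wrist')[:,:,::-1])
E
```

```text
clock: 13.95
position: [0.5152, -0.3165, 0.2996]
ee_rot: [-3.125, -0.307, -0.0]
force: [-0.1, -0.2, -0.4]
width: 1.002
[ 0.51524666 -0.31653256  0.29961366] [-3.12519835e+00 -3.06878703e-01 -3.78581376e-05]
```

View pics/w9.png

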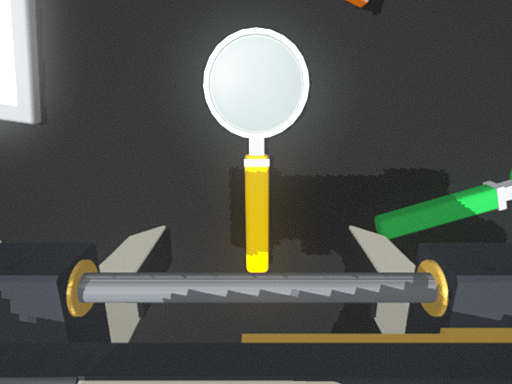

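Run:
```python
from h import *
import pickle
np.set_printoptions(precision=4,suppress=True)
W=cam('wrist',pickle.load(open('w9.pkl','rb')))
l=onz(W,(256.3,82.5),.012); 
print('lens',l,'ring rad',np.linalg.norm(onz(W,(204,82.5),.012)-onz(W,(309,82.5),.012))/2)
for v in (28,138): print(v,onz(W,(256.5,v),.014), np.linalg.norm((l-onz(W,(256.5,v),.014))[:2]))
for v in(157,167,264,271): print(v,np.linalg.norm((onz(W,(257,v),.018)-l)[:2]))
s=pickle.load(open('w9.pkl','rb')); d=s['position']-l; print('tcp-lens',np.linalg.norm(d[:2]))
```

```text
lens [ 0.5968 -0.2993  0.012 ] ring rad 0.04097559464356279
28 [ 0.6344 -0.292   0.014 ] 0.03834209542284319
138 [ 0.5546 -0.3077  0.014 ] 0.042963635977702044
157 0.05784549784429029
167 0.06619940685748314
264 0.15599817569111737
271 0.16316460733801577
tcp-lens 0.08332022754879424
```

```bash
python3 -m pendant '[[[0,0,40,0,0,0,-1],[0,0,80,0,0,0,-1],[0,0,105,0,0,0,-1],[0,0,114,0,0,0,-1],[0,0,118,0,0,0,-1],[0,0,118,0,0,0,-1],[0,0,118,0,0,0,1],[0,0,118,0,0,0,1],[0,0,118,0,0,0,1],[0,0,118,0,0,0,1],[0,0,118,0,0,0,1],[0,0,118,0,0,0,1],[0,0,118,0,0,0,1],[0,0,118,0,0,0,1],[0,0,118,0,0,0,1],[0,0,118,0,0,0,1],[0,0,118,0,0,0,1],[0,0,118,0,0,0,1]]]' 60;  python3 - <<'E'
from h import *
s=arm.observe();print(s['position'],s['force'],s['width'])
E
```

```text
clock: 16.25
position: [0.5142, -0.3186, 0.1817]
ee_rot: [3.127, 0.302, 0.0]
force: [-0.2, 0.6, -1.7]
width: 0.212
[ 0.51420272 -0.31857632  0.18169783] [-0.21115247  0.62991463 -1.66586113] 0.2116732106940301
```

```bash
python3 -m pendant '[[[0,0,-4,0,0,0,1],[0,0,-12,0,0,0,1],[0,0,-25,0,0,0,1],[0,0,-45,0,0,0,1],[0,0,-65,0,0,0,1],[0,0,-85,0,0,0,1],[0,0,-100,0,0,0,1],[0,0,-110,0,0,0,1],[0,0,-115,0,0,0,1],[0,0,-115,0,0,0,1],[0,0,-115,0,0,0,1]]]' 60;  python3 - <<'E'
from h import *
import cv2,pickle
s=arm.observe();print(s['position'],s['ee_rot'],s['force'],s['width']); pickle.dump(s,open('w10.pkl','wb'))
for n in('wrist','scene'):
    im=get_image(n)[:,:,::-1]; cv2.imwrite(f'pics/{n}10.png',im if n=='wrist' else cv2.resize(im[130:290,110:310],None,fx=4,fy=3.7))
E
```

```text
clock: 17.62
position: [0.514, -0.3184, 0.2961]
ee_rot: [-3.126, -0.302, 0.001]
force: [-0.5, 0.7, -1.7]
width: 0.212
[ 0.51401575 -0.31842844  0.29607846] [-3.12641702e+00 -3.02318377e-01  1.48732513e-03] [-0.5433947   0.69958115 -1.67796962] 0.21192221695788863
```

View pics/wrist10.png

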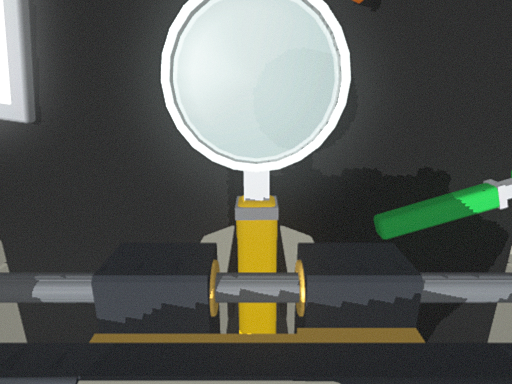

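View pics/scene10.png

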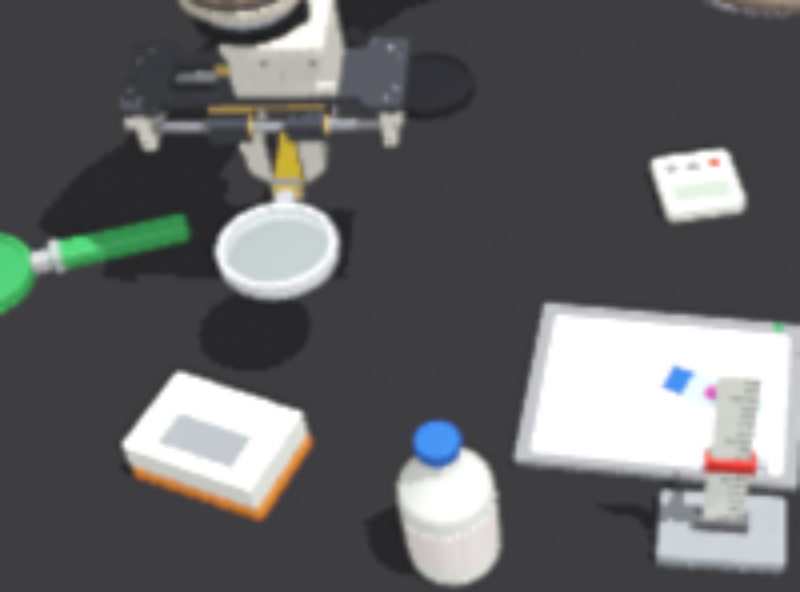

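Run:
```python
from h import *
np.set_printoptions(precision=4,suppress=True)
m=camera_model('wrist');T=m['T_tool_cam'];K=(m['fx'],m['fy'],m['cx'],m['cy'])
C=(K,T[:3,3],T[:3,:3])
th=np.linspace(0,2*np.pi,400)
def ext(d,pitch,lx):
    # loupe rotated about the grasp (0,0,.160+) by pitch: lens end down positive; all in tool frame (z down)
    pts=[]
    for zz in(-.007,.007):
        p=np.c_[lx+.041*np.cos(th),.041*np.sin(th),np.full(400,.1747+d+zz)]
        q=p-[0,0,.17]; c,s=np.cos(pitch),np.sin(pitch)
        pts.append(np.c_[c*q[:,0]-s*q[:,2],q[:,1],s*q[:,0]+c*q[:,2]]+[0,0,.17])
    u=proj(C,np.vstack(pts)); return np.array([u[:,0].min(),u[:,0].max(),u[:,1].max()])
print(ext(0,0,.083),'meas 161 350 171')
for p in(-.05,.0,.05,.1): print(p,[ext(0,p,lx) for lx in(.081,.084,.087)])
```

```text
[162.1114 353.358  171.1053] meas 161 350 171
-0.05 [array([159.7642, 355.7796, 176.6902]), array([159.0219, 356.5233, 170.48  ]), array([158.2683, 357.2783, 164.1847])]
0.0 [array([162.5126, 352.9579, 175.2493]), array([161.9095, 353.5593, 169.0213]), array([161.2987, 354.1683, 162.7208])]
0.05 [array([165.1289, 350.2736, 174.0439]), array([164.6519, 350.7461, 167.8193]), array([164.17  , 351.2235, 161.535 ])]
0.1 [array([167.6172, 347.7223, 173.0694]), array([167.2544, 348.0783, 166.8677]), array([166.8886, 348.437 , 160.6191])]
```

Run:
```python
from h import *
print(rel((.5167,-.0072,.31),.196),rel((.5167,-.0072,.281),.196))
```

```text
(array([  62.2, -305. ,  -13.7]), array([-0.0006,  0.0008, -0.0033])) (array([  62.2, -305. ,   15.3]), array([-0.0006,  0.0008, -0.0033]))
```

```bash
python3 -m pendant '[[[2,-8,-5,0,0,0,1],[6,-30,-10,0,0,0,1],[13,-65,-14,0,0,0,1],[21,-105,-14,0,0,0,1],[29,-145,-14,0,0,0,1],[37,-185,-14,0,0,0,1],[45,-220,-14,0,0,0,1],[52,-255,-14,0,0,0,1],[57,-280,-14,0,0,0,1],[60,-295,-14,0,0,0,1],[62,-303,-14,0,0,0,1],[62,-305,-14,0,0,0,1],[62,-305,-8,0,0,0,1],[62,-305,0,0,0,0,1],[62,-305,8,0,0,0,1],[62,-305,13,0,0,0,1],[62,-305,15,0,0,0,1],[62,-305,15,0,0,0,1],[62,-305,15,0,0,0,1]]]' 60;  python3 - <<'E'
from h import *
import cv2,pickle
s=arm.observe();print(s['position'],s['ee_rot'],s['force'],s['width']); pickle.dump(s,open('w11.pkl','wb'))
for n in('wrist','scene','top'):
    im=get_image(n)[:,:,::-1]; cv2.imwrite(f'pics/{n}11f.png',im)
    if n=='scene': im=cv2.resize(im[170:290,220:340],None,fx=5,fy=5,interpolation=cv2.INTER_CUBIC)
    if n=='top': im=cv2.resize(im[110:230,160:280],None,fx=5,fy=5,interpolation=cv2.INTER_CUBIC)
    cv2.imwrite(f'pics/{n}11.png',im)
E
```

```text
clock: 20.1
position: [0.5168, -0.0073, 0.2819]
ee_rot: [3.127, 0.302, 0.001]
force: [0.2, -1.0, -1.8]
width: 0.21
[ 0.51675283 -0.00729519  0.28193819] [3.12692000e+00 3.02366321e-01 6.45524715e-04] [ 0.17896169 -0.99603372 -1.80875799] 0.20951144475957326
```

View pics/wrist11.png

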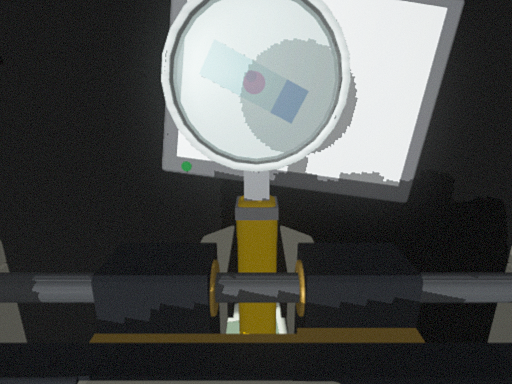

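View pics/scene11.png

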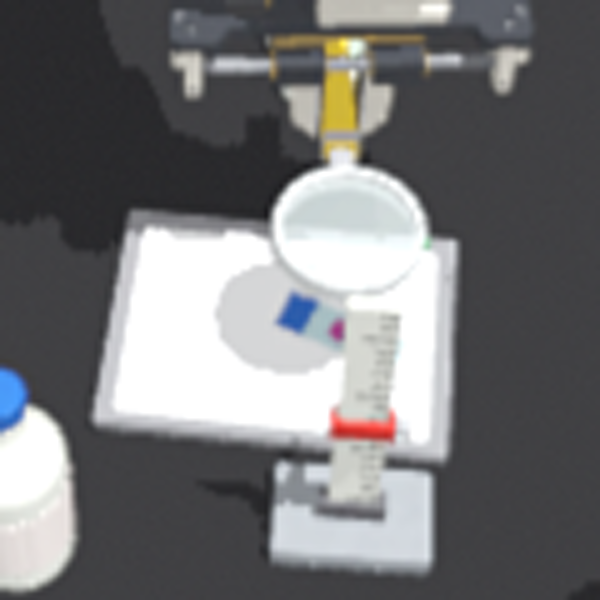

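View pics/top11.png

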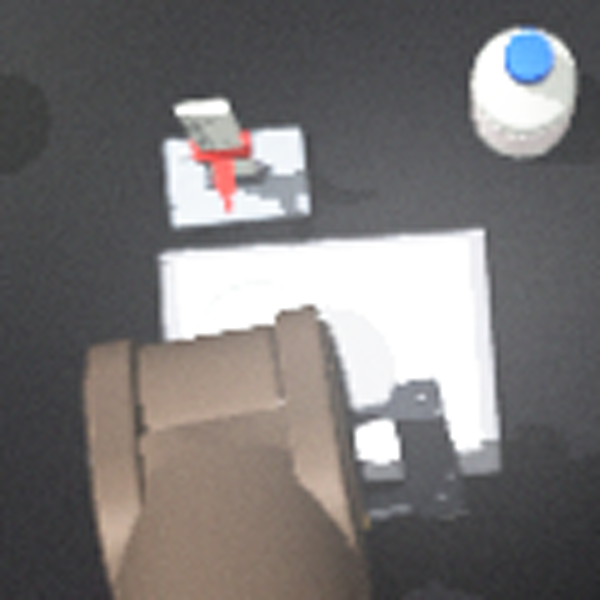

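```bash
python3 - <<'E'
from h import *
import pickle
np.set_printoptions(precision=4,suppress=True)
s=pickle.load(open('w11.pkl','rb'));W=cam('wrist',s);S=cam('scene')
print('spec from wrist now',onz(W,(254,82.5),.0135))
th=np.linspace(0,2*np.pi,300)
def ring(p):
    return np.vstack([np.c_[p[0]+.041*np.cos(th),p[1]+.041*np.sin(th),np.full(300,p[2]+z)] for z in(-.007,.007)])
def exS(p):
    u=proj(S,ring(p)); return np.array([u[:,0].min(),u[:,0].max(),u[:,1].min(),u[:,1].max()])
def exW(p):
    u=proj(W,ring(p)); return np.array([u[:,0].min(),u[:,0].max(),u[:,1].max()])
mS=np.array([270/5+220,430/5+220,163/5+170,296/5+170]); mW=np.array([161,350,171.])
f=lambda p:np.r_[exS(p)-mS,(exW(p)-mW)]
for nm,g in(('both',f),('W',lambda p:exW(p)-mW),('S',lambda p:exS(p)-mS)):
    r=least_squares(g,[.598,.0095,.105],diff_step=1e-4); print(nm,r.x,r.fun)
# pointer in scene
for z in(.1,.105,.11):
    print(z,'slide +x face bottom/top & back top', (proj(S,[[.719,.030,z-.007],[.719,.03,z+.007],[.705,.029,z+.007]])-[220,170])*5)
E
python3 - <<'E'
import cv2
im=cv2.imread('pics/scene11f.png')[245:265,280:310]
cv2.imwrite('pics/ptr.png',cv2.resize(im,None,fx=20,fy=20,interpolation=cv2.INTER_NEAREST))
E
```

```text
spec from wrist now [0.5978 0.0109 0.0135]
both [0.5977 0.0095 0.106 ] [ 0.6498 -0.884   0.6753  1.4138 -0.2564  0.213   0.34  ]
W [0.5978 0.0095 0.1056] [-0.  0.  0.]
S [0.6056 0.0099 0.1214] [ 0.5167 -0.5095 -0.5856  0.5608]
0.1 slide +x face bottom/top & back top [[358.4795 444.241 ]
 [360.1852 429.8859]
 [361.4901 405.7522]]
0.105 slide +x face bottom/top & back top [[359.0844 439.1507]
 [360.8036 424.681 ]
 [362.1077 400.5021]]
0.11 slide +x face bottom/top & back top [[359.694  434.02  ]
 [361.427  419.4342]
 [362.7302 395.2102]]
```

View pics/ptr.png

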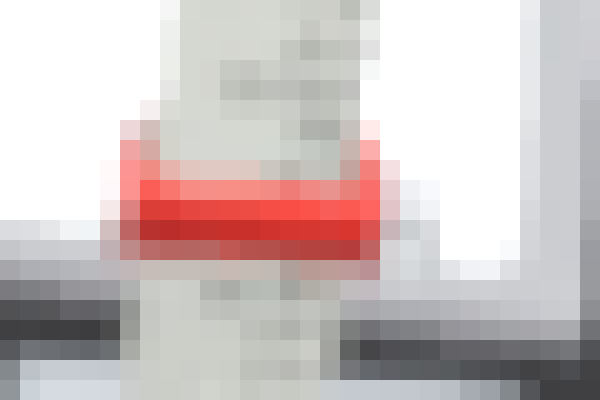

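Scene and wrist fits put the lens at about (0.598, 0.010, 0.106), with the spot at (0.598, 0.010) and the pointer at z ≈ 0.105. One last check of the rack, bystanders and steadiness.

```bash
python3 -m pendant '[[[0,0,0,0,0,0,1],[0,0,0,0,0,0,1],[0,0,0,0,0,0,1],[0,0,0,0,0,0,1],[0,0,0,0,0,0,1]]]' 60
python3 - <<'E'
from h import *
import cv2
s=arm.observe(); print(abs(s['dq']).max(),R.from_rotvec(s['ee_rot']).as_matrix()[:,2])
im=get_image('scene')[:,:,::-1]; cv2.imwrite('pics/fin.png',cv2.resize(im[120:320,110:460],None,fx=2.2,fy=2.2,interpolation=cv2.INTER_CUBIC))
E
```

```text
clock: 20.88
position: [0.5166, -0.0073, 0.2817]
ee_rot: [3.127, 0.302, -0.0]
force: [-0.3, -0.1, -1.0]
width: 0.21
0.0017385234148381303 [-8.52531330e-05 -6.29254604e-05 -9.99999994e-01]
```

View pics/fin.png

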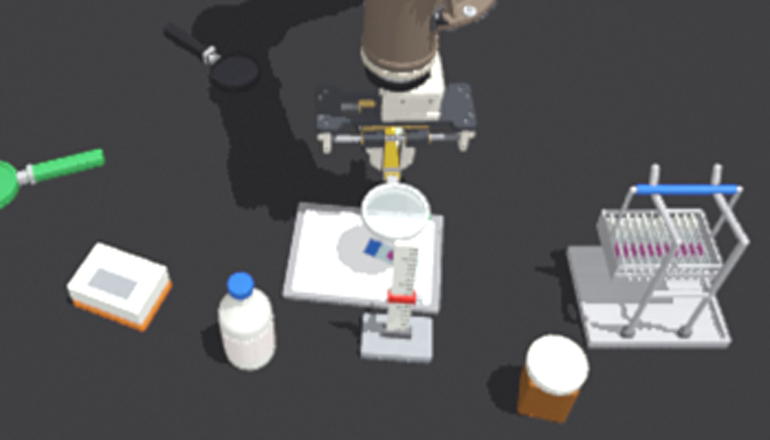

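The rack hangs on both prongs and the jar, carton and bottle look unmoved; the timer is hidden behind the gripper. The loupe is held level and steady over the slide, so I'm handing in.

```bash
python3 -c "
from cell import arm
print(arm.sign_off())"
```

```text
the job is handed in; nothing more can be done
None
```

I hung the rack by its blue bar over both prongs and let go. I then picked up the yellow loupe and handed in with it held still over the stained spot, at about 21 s of the 56 s. The hand-in gave no verdict.

**Last checks:**
- **Rack:** in the final picture it hangs upright on both prongs. Right after release, the bar was about 4 mm off their middle.
- **Loupe position:** the wrist camera puts the lens at (0.598, 0.0095), height about 0.106 m. The stained spot is at (0.598, 0.010).
- **Pointer height:** it comes out at about 0.105 m from two wrist views and the drawn sizes. Scene-camera readings ran from 0.10 to 0.11 m.
- **Loupe hold:** the tool is vertical and joint speeds are near zero. The jaws are stopped at about 19.5 mm on the 20 mm handle at 60 N.

**Disagreements and gaps:**
- The scene camera alone put the lens about 15 mm higher and 8 mm further out. It also showed an offset of about 1 pixel on the drip stand, so I relied on the wrist camera.
- The lens measured about 110 mm from the middle of the handle, not the stated 95 mm. I placed it by the lens ring as seen, not by that figure.
- The jar, carton and bottle look unmoved in the last picture. The timer was hidden behind the gripper there; the arm only ever passed above it.

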